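# Close up the fuse bases, then bring the fuse over in the tongs

### The arm

A 6-joint arm with a two-finger parallel gripper is mounted at the origin on the work surface. World frame = base frame: x ahead of the robot, y to its left, z up, the work surface at z = 0. Lengths are in mm, angles in degrees, forces in N, time in s.
With the tool pointing down it reaches from about 350 to 850 mm from the base axis. Payload 8.1 kg.
Tool frame: the origin (TCP) lies midway between the tips of the shut fingers; the grasp point (between the pads) lies 19 mm behind it (r.pinch_z is the distance from the TCP to the grasp point, in mm); z points along the fingers, y is the line along which they close (so a half turn about z gives the same grasp; the last joint's range is limited). The gripper opens to 85 mm and grips with 20 to 120 N. Pads are 22 mm wide; open, the fingers measure 114 mm over their backs; the gripper's body (76 mm by 85 mm) begins 54 mm behind the grasp point. The pads swing forward as they close: fully open they stand 13 mm farther back than shut.
Start: joints at [62.888, 7.471, 85.268, -0, 87.261, -4.893], TCP at [226.871, 555.459, 206.992] pointing down, gripper open.
Joint ranges: [-169.43, 169.43], [-51.17, 129.36], [1.28, 143.12], [-76.62, 256.62], [0, 156.53], [-152.29, 152.29]. Speed limits (degrees/s): [136.94, 136.94, 159.86, 180, 180, 180].

### API

Orientations are given as [roll, pitch, yaw] about the fixed x, y, z axes, in that order (R = Rz(yaw) Ry(pitch) Rx(roll)).
In Python, from bench import sensors, optics, job, r gives the robot as it stands.
- The arm moves only by the tool play_rows, never from a script. Its argument "motion" is a list that holds one entry, the list of rows, each a list of 6 numbers: the shift along the tool's x, y, z in cm, then the turn, a rotation vector about the tool's x, y, z in degrees. In form: [[[x, y, z, ax, ay, az], ...]]. A call has 1 to 5 rows; each row is the pose to reach, as a shift and turn from the pose commanded when the call began, along the tool's axes at that moment; what a row does not reach only later rows make up. A row lasts 1/10 s, in which the tool goes at most 50 mm and 8.59 degrees, less where a joint would pass 70% of its speed; a pose out of reach is approached as far as the arm can. A call with a gripper value outside its range is refused whole. "jaw" is the opening, from 0 (shut) to 1 (fully open), set as the call begins (left out, the last holds). The fingers move at their own pace and stop on an object; "squeeze" is the grip in N (left out, the last holds). Time passes only in rows, so rows that repeat a pose let the fingers close. It gives the time, the measured TCP pose, the force, the opening and the grip force at its end, in the units of the state.
- sensors.sense(): the state, without advancing time (a new reading comes with each control period).
- optics.snapshot(name): name is "scene" or "top" or "wrist"; returns a dict with "pixels" (480x640x3 uint8, red, green, blue), "mtx" (3x3 intrinsics, pixels), "k1" (the pictures are not rectified: a ray, as slopes to the right and down, at radius r is drawn at 1 + k1 r^2 times it, then the intrinsics apply), "R" (3x3) and "t" (3): a world point X has camera coordinates R X + t; the wrist camera has in their place "T_tool_cam" (4x4, takes a point from camera to tool coordinates, whose origin is the TCP and whose axes are the flange's). Camera axes: x right, y down, z forward; pixel columns grow to the right and rows downward; lengths in mm; the calibration is good to about 2 mm. A picture is of the moment at which its call begins: read the wrist's pose just before it. There is no depth.
- job.hand_in(): hands the job in; it is judged then, once.
The state is a dict: "time": time; "joint_pos": joint angles; "qd": joint speeds; "joint_efforts": joint torques, N m; "tool_pos": TCP position; "tcp_rot": TCP orientation; "ft_force": force on the tool from outside, world axes, zero at the start; "wrist_torque": the same for the moment, N m; "finger_gap": finger opening in mm; "grip_force": force on a finger pad.
Only numpy, scipy, OpenCV 4.12 (cv2) and the standard library are available. Lean on these libraries where they do the work, as an engineer would, in place of code of your own. Each camera call takes 0.05 s, during which the arm holds its last target. There are 200 camera calls.

### The job

On the mounting board, push the loose empty fuse base along its rail until it sits flush against the two loaded bases. Then take the spring tongs, pick up the fat fuse from the rubber mat with them (never touch it with the gripper itself) and hold it upright over the opening of that base, about 8 cm clear above it; finish while holding it there, with the base still flush, and leave the slim fuse and the wire spool where they stand.

Things in the scene. Friction and masses are not known exactly. Their poses are not given: they have to be found in the camera images.
- bank_face (a point): Centre of the side face of the two loaded fuse bases that the loose one must butt against; fixed, 42 mm above the table. y runs along the steel rail, out of the face, towards the loose base; x is across the rail. The loaded bases lie on the -y side, each 64 mm (x) by 36 mm (y), tops 75 mm above the table, a steel fuse end 22 mm thick standing 12 mm out of each.
- base_mid (a point): Centre of the loose empty base: grey plastic block 64 mm (x, across the rail) by 36 mm (y, along it) by 65 mm high, 0.25 kg, straddling the rail with about 1 mm play, sliding freely. Centre 42 mm, top 75 mm above the table. A round black opening in the middle of its top takes the fuse. Flush, its centre is 18 mm out from bank_face; the gap starts at 20 to 50 mm.
- fuse_mid (a point): Centre of the fat fuse: upright cylinder, 22 mm in diameter and 58 mm high, white ceramic with steel end caps, about 50 g, standing on a black rubber mat (170 x 250 mm, 3 mm thick). z is its long axis, so its centre starts 32 mm above the table.
- fuse: The same fat fuse; this origin is the centre of its lower end, z along it.
- slim_fuse_mid (a point): Centre of the slim fuse, 14 mm in diameter and 51 mm high, standing on the same mat: leave it alone.
- tongs_grip (a point): Where to grip the spring tongs: midway between their two black finger paddles, 15 mm above the table. The tongs lie on edge, 30 mm high, 0.13 kg; x points along them to the jaws, y across, z up. Paddles: 50 mm long (x), centred here, 30 mm high, 55 mm over their outsides when open (60 mm at their front ends). The hinged end is 108 mm behind.
- tongs_mouth (a point): Midway between the two rubber jaws of the tongs, 105 mm ahead (x) of tongs_grip, half-way up their 30 mm height. The jaws reach 17 mm ahead of and 20 mm behind this point, 57 mm apart when open, 70 mm over their outsides; the opening shrinks by 2.1 mm for each mm that the paddles are squeezed.
- tongs: The hinge block of the tongs, carrying both jaws; origin below tongs_grip on the underside, same axes. A spring keeps them open: 5 N on the paddles starts to close them, 8 N closes them on the fuse. Squeezed to 52 mm over the paddles they can be carried with open jaws; with the fuse in the jaws the paddles measure about 40 mm. Grip with 20 N or more to hold the fuse.
- jaw_left: The tongs' arm on their +y side, with its jaw; origin at its hinge on the centre line, 90 mm behind tongs_grip.
- jaw_right: The tongs' arm on their -y side, with its jaw; same origin.
- board: The aluminium mounting board, 150 x 280 mm, 10 mm thick, fixed on the table; origin under its centre, y along the rail. The rail, 35 mm wide and 7.5 mm high on the board, ends 10 mm short of the board's edge on the open side, 173 mm out from bank_face.
- spool: Bystander: white wire spool, 60 mm in diameter, 44 mm high; origin under its centre.
Mind the look-alikes: they are no part of the job. Leave any green look-alike of the tongs alone. Leave any blue look-alike of the part that bears base_mid alone.

How it is judged (in metres and radians):
On the way, in this order (a step that is already met when the one before it is completed fails the run):
1. the loose base is butted flush against the loaded ones (y of base_mid in the frame of bank_face below 0.0202 m and x of base_mid in the frame of bank_face between -0.008 and 0.008 m and angle between the y axis of base_mid and the y axis of bank_face, either way round below 0.05 rad and z of base_mid in the frame of bank_face below 0.005 m), for 0.2 s.
2. the fat fuse is lifted off the mat between the jaws of the tongs, which the gripper holds (contact force between each of jaw_left, jaw_right and fuse above 0.5 N and contact force between the fingers and tongs above 1 N and contact force between each of the arm, the fingers and fuse below 0.2 N and height (world z) of fuse_mid above 0.062 m), for 0.2 s.
At the end, for the whole second after the job is handed in: Base flush on its rail (gap under 2 mm, square to 0.05 rad). Fuse still and upright (0.35 rad) in both jaws of the tongs, held by the gripper, which does not touch the fuse; its centre within 35 mm horizontally of the base centre, 145 to 260 mm above the table (41 to 156 mm clear) (all of step 1 and contact force between each of jaw_left, jaw_right and fuse above 0.5 N and contact force between the fingers and tongs above 1 N and contact force between each of the arm, the fingers and fuse below 0.2 N and horizontal distance between fuse_mid and base_mid below 0.035 m and height (world z) of fuse_mid between 0.145 and 0.26 m and angle between fuse_mid's own z axis and vertical below 0.35 rad and linear speed of fuse below 0.03 m/s); the arm keeps its last pose, push and grip.
It fails at once if the gripper or arm touches the fat fuse itself (contact force between any of the arm, the fingers and fuse above 1 N).
It fails at once if the slim fuse is knocked over (angle between slim_fuse_mid's own z axis and vertical above 0.5 rad).
It fails at once if the slim fuse or the spool is pushed away (distance of any of slim_fuse_mid, spool from where it was at the start of the episode above 0.03 m).
It also fails if it takes over 61 s, if anything falls off the work surface, if the arm or the gripper's body presses on something with over 40 N, if the wrist force passes 120 N, or if a joint passes its speed limit or range.

## Working session

There is one attempt and no reset: what is moved stays moved. The work goes in short steps, Python scripts to look and compute and a tool call to move; the robot and the scene stay as the last step left them, time stands still between calls to the robot, and variables do not carry over. Pictures are saved under pics/ and viewed, at most 10 in all, crops included, and the job is handed in when it is done.

Besides the shell and the picture viewer there is one more tool, called after "Call:" by a JSON object that holds its "fn" and its "kwargs". play_rows: Moves the arm, as the interface text tells. Its arguments: {"type":"object","properties":{"motion":{"type":"array","items":{"type":"array","items":{"type":"array","items":{"type":"number"}}}},"jaw":{"type":"number"},"squeeze":{"type":"number"}},"required":["motion"]}

```bash
mkdir -p pics; ls; python3 - <<'E'
from bench import sensors, optics
import cv2,json
s=sensors.sense();print(s)
for n in("scene","top"):
    o=optics.snapshot(n);cv2.imwrite(f"pics/{n}0.png",o["pixels"][:,:,::-1])
    print(n,{k:v for k,v in o.items() if k!="pixels"})
E
```

```text
pics
{'time': 0.0, 'joint_pos': array([ 6.28880727e+01,  7.51641846e+00,  8.53298063e+01,  4.15015049e-04,
        8.72606481e+01, -4.89339193e+00]), 'qd': array([-0.03078718,  0.06682287,  0.01932897, -0.00376667,  0.02293339,
        0.0417905 ]), 'joint_efforts': array([-1.34689239e-03, -5.69379580e+01, -5.00555170e+01, -2.95777418e-04,
        1.46284213e-02,  3.13227630e-06]), 'tool_pos': array([226.59230203, 554.92632242, 205.92575497]), 'tcp_rot': array([-1.79893552e+02, -9.52945786e-03,  1.57781436e+02]), 'ft_force': array([ 0.65159328, -0.10320535,  0.38757382]), 'wrist_torque': array([-0.02103207,  0.00920793,  0.00220229]), 'grip_force': 0.0, 'finger_gap': 85.57016544305863}
scene {'mtx': array([[527.29027226,   0.        , 319.69008999],
       [  0.        , 527.29027226, 239.7364862 ],
       [  0.        ,   0.        ,   1.        ]]), 'k1': 0.05260503421281489, 'R': array([[ 0.84737768,  0.53098015,  0.00333931],
       [ 0.29559167, -0.46648423, -0.83367741],
       [-0.44110842,  0.7074267 , -0.55224163]]), 't': array([-436.87146433, -106.75810615, 1269.10347492])}
top {'mtx': array([[536.86967285,   0.        , 320.66480311],
       [  0.        , 536.86967285, 246.06316398],
       [  0.        ,   0.        ,   1.        ]]), 'k1': 0.0323613459254709, 'R': array([[ 0.0084081 , -0.99981246, -0.01744533],
       [-0.99484893, -0.00660137, -0.10115352],
       [ 0.10101939,  0.01820597, -0.99471786]]), 't': array([  27.69530644,  527.65914497, 1235.93685962])}
```

View pics/scene0.png

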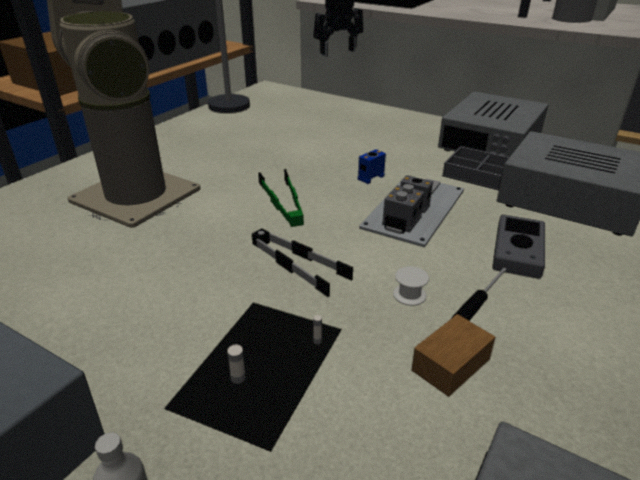

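View pics/top0.png

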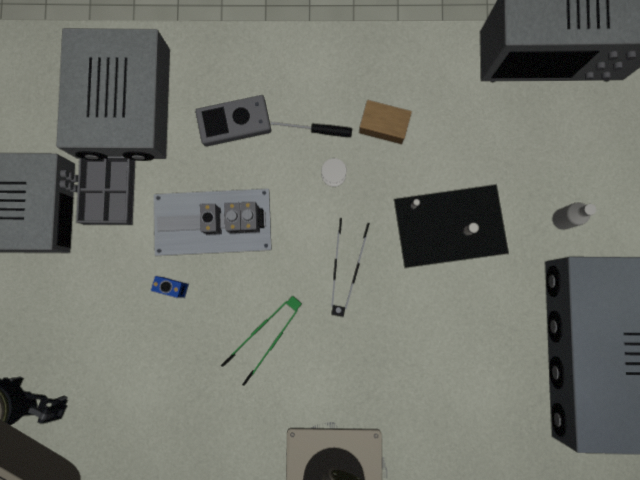

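Several candidates: there are two tongs, grey/black at top (340–367, 220–315) and green at (295, 300). The grey/black one has black paddles, so it is the one meant. There are two bases that could be the loose one: the grey base at top (208, 218), on the rail beside the loaded pair at (231–249, 216), and the blue base at (169, 287). The grey one fits. The fat fuse is at (473, 228) and the slim one at (416, 203). I'll confirm these in enlarged crops.

```bash
cat > h.py <<'E'
import numpy as np, cv2
from bench import sensors, optics
from scipy.spatial.transform import Rotation as Ro
def tool():
    s=sensors.sense(); return Ro.from_euler('xyz',s['tcp_rot'],degrees=True).as_matrix(), np.array(s['tool_pos'])
def cam(n, save=None):
    R,p=tool(); o=optics.snapshot(n)
    if n=='wrist':
        T=np.array(o['T_tool_cam']); Rc=R@T[:3,:3]; c=R@T[:3,3]+p
        o['R']=Rc.T; o['t']=-Rc.T@c
    if save: cv2.imwrite(save,o['pixels'][:,:,::-1])
    np.save(f'{n}.npy',{k:o[k] for k in('mtx','k1','R','t')},allow_pickle=True); return o
def ray(o,uv):
    K=o['mtx']; d=np.array([(uv[0]-K[0,2])/K[0,0],(uv[1]-K[1,2])/K[1,1]]); s=d.copy()
    for _ in range(20): s=d/(1+o['k1']*(s@s))
    v=o['R'].T@np.array([*s,1]); return -o['R'].T@o['t'], v/np.linalg.norm(v)
def atz(o,uv,z):
    c,v=ray(o,uv); return c+v*(z-c[2])/v[2]
def tri(*ov):
    A=np.zeros((3,3));b=np.zeros(3)
    for o,uv in ov:
        c,v=ray(o,uv);P=np.eye(3)-np.outer(v,v);A+=P;b+=P@c
    return np.linalg.solve(A,b)
def load(n): return np.load(f'{n}.npy',allow_pickle=True).item()
def pix(o,X):
    c=o['R']@np.array(X)+o['t']; s=c[:2]/c[2]; s=s*(1+o['k1']*(s@s)); return s*[o['mtx'][0,0],o['mtx'][1,1]]+o['mtx'][:2,2]
def tile(im,u,v,w,h,k):
    return cv2.resize(im[v:v+h,u:u+w],None,fx=k,fy=k,interpolation=cv2.INTER_CUBIC)
E
python3 - <<'E'
from h import *
a=cam('top')['pixels'];b=cam('scene')['pixels']
m=np.vstack([np.hstack([tile(a,185,180,100,75,4),tile(a,310,210,80,60,5)]),np.hstack([tile(a,310,265,80,60,5),tile(b,240,220,133,100,3)[:300,:399],np.zeros((300,1,3),np.uint8)])])
cv2.imwrite('pics/m1.png',m[:,:,::-1])
m=np.vstack([np.hstack([tile(b,360,170,100,75,4),tile(b,210,300,133,100,3)[:300,:399],np.zeros((300,1,3),np.uint8)]),np.hstack([tile(a,400,185,100,75,4),tile(a,300,150,100,75,4)])])
cv2.imwrite('pics/m2.png',m[:,:,::-1])
E
```

```text
(no output)
```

View pics/m1.png

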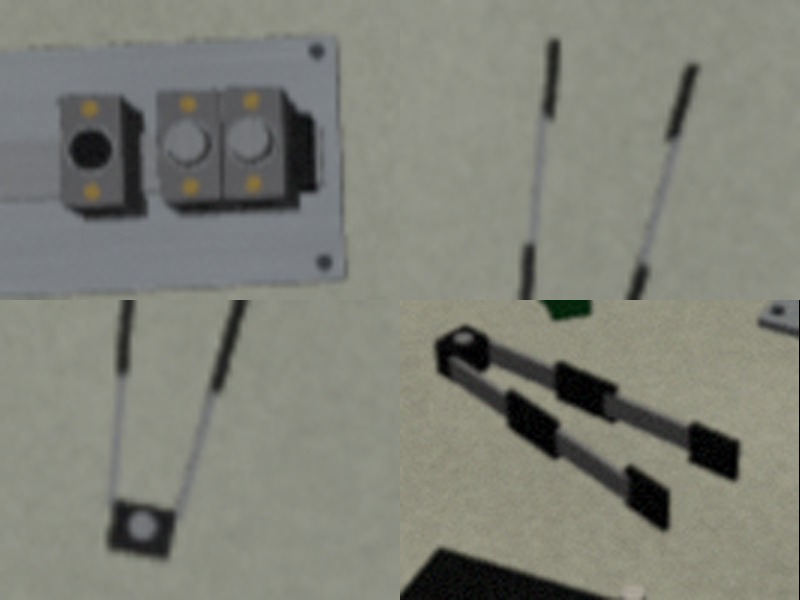

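View pics/m2.png

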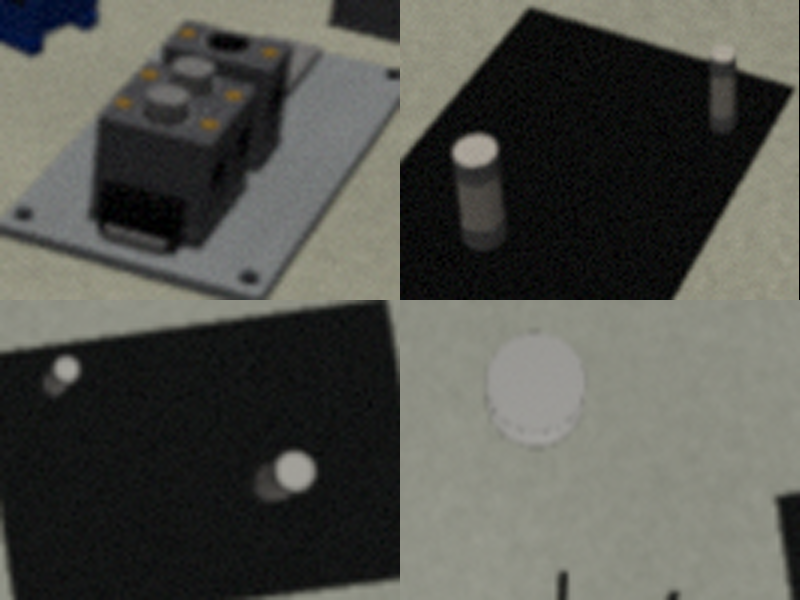

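m1 shows the loose base with its black opening at tile (91,149), the bank fuse tops at (187,144) and (252,140), and the grey/black tongs with their jaws and paddles. m2 shows the fat fuse top at top-tile (295,171) and the slim one at (67,70). This confirms the right objects, so I'll measure from the two views.

```bash
cat > m.py <<'E'
from h import *
np.set_printoptions(precision=1,suppress=True)
T,S=load('top'),load('scene')
f=lambda u,v,k:lambda x,y:(u+(x+.5)/k-.5,v+(y+.5)/k-.5)
tb=f(185,180,4);t1=f(310,210,5);t2=f(310,265,5);s1=f(240,220,3);sb=f(360,170,4);s2=f(210,300,3);tm=f(400,185,4);ts=f(300,150,4)
for n,a,b in [('opening',tb(91,149),sb(229,43)),('bankA',tb(187,144),sb(193,68)),('bankB',tb(252,140),sb(167,102)),('fat',tm(295,171),s2(75,150)),('slim',tm(67,70),s2(322,53)),('hinge',t2(143,226),s1(62,38)),('jawR?',t1(293,65),s1(268,192)),('jawL?',t1(153,40),s1(338,150))]:
    print(n,tri((T,a),(S,b)))
for n,a,z in [('jawLend',t1(153,40),30),('jawRend',t1(293,65),30),('padLf',t1(128,245),30),('padRf',t1(240,265),30),('padLb',t2(122,72),30),('padRb',t2(217,90),30),('scrL',tb(89,108),75),('scrL2',tb(91,190),75),('bA',tb(187,104),75),('bA2',tb(190,186),75),('bB',tb(251,100),75),('bB2',tb(253,184),75),('open',tb(91,149),75),('fA',tb(187,144),87),('fB',tb(252,140),87),('spool',ts(535,80),44),('fat',tm(295,171),61),('slim',tm(67,70),54),('edgeL',tb(123.5,150),75),('edgeB',tb(160,147),75)]: print(n,atz(T,a,z))
E
python3 m.py
```

```text
opening [587.8 289.6  76.2]
bankA [589.9 233.3  86.2]
bankB [592.5 196.8  83.4]
fat [ 569.2 -316.5   61.4]
slim [ 628.4 -188.9   54.4]
hinge [378.9 -10.3  30.2]
jawR? [584.  -79.4  29.6]
jawL? [595.9 -13.9  24.1]
jawLend [594.9 -13.9  30. ]
jawRend [583.4 -79.8  30. ]
padLf [497.9  -2.7  30. ]
padRf [488.9 -55.   30. ]
padLb [450.2  -0.1  30. ]
padRb [442.2 -44.4  30. ]
scrL [611.4 291.5  75. ]
scrL2 [564.2 289.   75. ]
bA [614.1 235.6  75. ]
bA2 [566.8 232.7  75. ]
bB [616.6 199.   75. ]
bB2 [568.2 196.8  75. ]
open [587.7 289.7  75. ]
fA [589.1 232.7  87. ]
fB [591.6 196.1  87. ]
spool [ 707.3 -231.    44. ]
fat [ 569.1 -316.7   61. ]
slim [ 628.2 -189.2   54. ]
edgeL [587.3 271.1  75. ]
edgeB [589.1 250.4  75. ]
```

```bash
cat > go.py <<'E'
import sys
from h import *
np.set_printoptions(precision=2,suppress=True)
a=[float(v) for v in sys.argv[1:]]  # x y z yaw (roll=180) or x y z r p y
s=sensors.sense();R,p=tool()
e=[180,0,a[3]] if len(a)==4 else a[3:]
Rt=Ro.from_euler('xyz',e,degrees=True).as_matrix()
print('row',R.T@(np.array(a[:3])-p)/10,np.degrees(Ro.from_matrix(R.T@Rt).as_rotvec()),'t',s['time'],'pos',p,s['tcp_rot'],'F',np.array(s['ft_force']),s['finger_gap'],s['grip_force'])
E
python3 go.py 587 345 120 183
```

```text
row [-41.3   -5.82   8.64] [ -0.06  -0.02 -25.22] t 0.2 pos [226.69 555.14 206.35] [-179.93   -0.01  157.78] F [0.01 0.44 0.07] 85.75133044054546 0.0
```

Call:
{"fn": "play_rows", "kwargs": {"motion": [[[-41.3, -5.8, 8.6, 0, 0, -25], [-41.3, -5.8, 8.6, 0, 0, -25], [-41.3, -5.8, 8.6, 0, 0, -25], [-41.3, -5.8, 8.6, 0, 0, -25], [-41.3, -5.8, 8.6, 0, 0, -25]]], "jaw": 0}}

```text
time: 0.7
tool_pos: [433.2, 435.1, 157.6]
tcp_rot: [180.0, -0.0, -177.2]
ft_force: [0.5, 0.8, -0.6]
finger_gap: 12.2
grip_force: 0.0
```

```bash
python3 go.py 587 345 120 183
```

```text
row [-14.92  -9.76   3.76] [ 0.   -0.   -0.16] t 0.7 pos [433.16 435.12 157.61] [ 180.     -0.   -177.16] F [ 0.51  0.79 -0.62] 12.228004388194922 0.0
```

Call:
{"fn": "play_rows", "kwargs": {"motion": [[[-14.6, -9.4, 3.6, 0, 0, 0], [-14.6, -9.4, 3.6, 0, 0, 0], [-14.6, -9.4, 3.6, 0, 0, 0], [-14.6, -9.4, 3.6, 0, 0, 0], [-14.6, -9.4, 3.6, 0, 0, 0]]]}}

```text
time: 1.2
tool_pos: [584.6, 345.9, 120.0]
tcp_rot: [-179.9, -0.1, -177.5]
ft_force: [-0.2, -0.1, -0.3]
finger_gap: 0.0
grip_force: 0.0
```

```bash
python3 go.py 587 345 40 183; python3 -c "
from h import *
cam('wrist','pics/w1.png')"
```

```text
row [-0.25 -0.09  8.  ] [-0.1  -0.09 -0.47] t 1.2 pos [584.57 345.95 120.04] [-179.9    -0.09 -177.47] F [-0.17 -0.12 -0.29] 0.01641849699969564 0.0
```

View pics/w1.png

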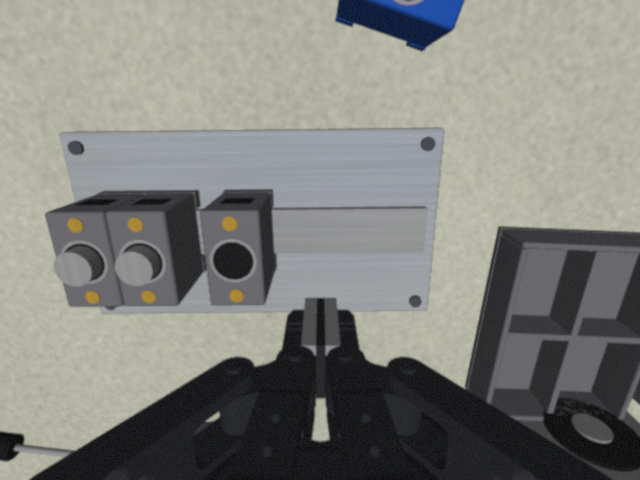

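The wrist view shows the loose base's opening at (233,260), the bank fuses at (138,262) and (79,266), and the blue base well clear at (400,20). I'll descend and push.

```bash
python3 -c "
from h import *
o=load('wrist')
for n,u,z in [('open',(233,260),75),('fA',(138,262),87),('fB',(79,266),87),('s1',(230,224),75),('s2',(236,296),75),('bs1',(135,225),75),('bs2',(149,297),75),('railend',(426,230),17)]: print(n,atz(o,u,z))"
```

```text
open [588.48195264 293.07563831  75.        ]
fA [587.21616893 240.13932958  87.        ]
fB [591.30033666 205.20654754  87.        ]
s1 [565.15126441 292.05096336  75.        ]
s2 [613.4728551  294.18065181  75.        ]
bs1 [568.32390487 234.96295155  75.        ]
bs2 [616.64307111 238.15907939  75.        ]
railend [581.07696286 428.61291178  17.        ]
```

Call:
{"fn": "play_rows", "kwargs": {"motion": [[[-0.2, 0, 8, 0, 0, 0], [-0.2, 0, 8, 0, 0, 0], [-0.2, -1.5, 8, 0, 0, 0], [-0.2, -1.5, 8, 0, 0, 0]]]}}

```text
time: 1.65
tool_pos: [583.9, 333.4, 42.0]
tcp_rot: [-179.9, -0.1, -177.2]
ft_force: [0.8, 0.4, 0.4]
finger_gap: 0.3
grip_force: 0.0
```

Call:
{"fn": "play_rows", "kwargs": {"motion": [[[-0.4, -0.7, 0, 0, 0, 0], [-0.4, -1.2, 0, 0, 0, 0], [-0.4, -1.6, 0, 0, 0, 0], [-0.4, -2.0, 0, 0, 0, 0], [-0.4, -2.3, 0, 0, 0, 0]]]}}

```text
time: 2.15
tool_pos: [592.1, 314.3, 46.4]
tcp_rot: [179.7, 0.3, -177.2]
ft_force: [-3.7, 8.2, 16.1]
finger_gap: -0.1
grip_force: 8.0
```

```bash
python3 -c "
from h import *
o=cam('wrist')['pixels'];b=cam('scene')['pixels']
m=np.hstack([tile(o,40,160,320,240,1.25),tile(b,360,150,100,75,4)])
cv2.imwrite('pics/m3.png',m[:,:,::-1])
print(tool()[1],sensors.sense()['ft_force'])"
```

```text
[592.12358614 314.09189506  46.51527531] [-4.74799159  5.30275802 12.36032426]
```

View pics/m3.png

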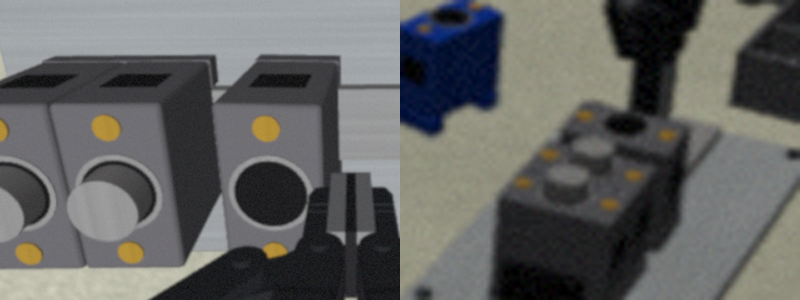

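The base has moved part way but the push is too high and tips it, with the force pointing up. I'll back off and push lower.

Call:
{"fn": "play_rows", "kwargs": {"motion": [[[0.3, 1.5, 0, 0, 0, 0], [0.3, 1.8, 0, 0, 0, 0], [0.3, 1.8, 0.8, 0, 0, 0], [0.3, 1.8, 1.6, 0, 0, 0], [0.3, 1.8, 1.6, 0, 0, 0]]]}}

```text
time: 2.75
tool_pos: [584.5, 328.4, 23.1]
tcp_rot: [-179.9, -0.2, -177.2]
ft_force: [0.1, 1.2, -0.0]
finger_gap: -0.0
grip_force: 0.0
```

```bash
python3 go.py 588 314 26 183;python3 -c "
from h import *
o=load('wrist')
print(atz(o,(256.8,314.4),75),atz(o,(40+109/1.25,160+211/1.25),87))"
```

```text
row [-0.27 -1.46 -0.28] [-0.1  -0.23 -0.23] t 2.75 pos [584.54 328.41  23.14] [-179.9    -0.23 -177.23] F [ 0.11  1.15 -0.04] -0.010674647021840475 0.0
[589.95898676 288.14466421  75.        ] [591.48268334 238.91892248  87.        ]
```

Call:
{"fn": "play_rows", "kwargs": {"motion": [[[-0.3, -0.8, -0.2, 0, 0, 0], [-0.3, -1.2, -0.2, 0, 0, 0], [-0.3, -1.5, -0.2, 0, 0, 0], [-0.3, -1.8, -0.2, 0, 0, 0], [-0.3, -2.1, -0.2, 0, 0, 0]]]}}

```text
time: 3.25
tool_pos: [590.6, 308.6, 28.6]
tcp_rot: [180.0, 0.0, -177.2]
ft_force: [-0.5, 1.7, 1.4]
finger_gap: 0.2
grip_force: 0.5
```

Call:
{"fn": "play_rows", "kwargs": {"motion": [[[0.1, -0.2, 0, 0, 0, 0], [0.1, -0.4, 0, 0, 0, 0], [0.1, -0.6, 0, 0, 0, 0], [0.1, -0.8, 0, 0, 0, 0], [0.1, -1, 0, 0, 0, 0]]]}}

```text
time: 3.75
tool_pos: [590.1, 306.5, 29.0]
tcp_rot: [179.3, 0.2, -177.1]
ft_force: [4.0, 38.1, -9.6]
finger_gap: -0.2
grip_force: 16.4
```

Call:
{"fn": "play_rows", "kwargs": {"motion": [[[0, 0.3, 0, 0, 0, 0], [0, 0.5, 0, 0, 0, 0], [0, 0.5, 0, 0, 0, 0], [0, 0.5, 0, 0, 0, 0]]]}}

```text
time: 4.15
tool_pos: [590.0, 307.0, 28.7]
tcp_rot: [179.7, 0.1, -177.1]
ft_force: [3.0, 12.8, -3.4]
finger_gap: 0.2
grip_force: 5.8
```

Call:
{"fn": "play_rows", "kwargs": {"motion": [[[0, 2, 0, 0, 0, 0], [0, 2, 0, 0, 0, 0], [0, 2, -5, 0, 0, 0], [0, 2, -10, 0, 0, 0], [0, 2, -12, 0, 0, 0]]]}}

```text
time: 4.65
tool_pos: [590.7, 324.8, 154.3]
tcp_rot: [179.9, 0.4, -177.2]
ft_force: [0.8, 0.5, 1.4]
finger_gap: -0.0
grip_force: 0.0
```

```bash
python3 -c "
from h import *
o=cam('wrist')['pixels'];b=cam('top')['pixels'];c=cam('scene')['pixels']
m=np.vstack([tile(o,0,160,320,140,2.5)[:,:800],np.hstack([tile(b,190,185,100,62,4),tile(c,360,165,100,62,4)])])
cv2.imwrite('pics/m4.png',m[:,:,::-1])"; python3 go.py 469.5 -26 130 170.2
```

```text
row [ 13.72 -34.4    1.98] [ 0.08  0.21 12.59] t 4.8 pos [589.76 324.24 150.59] [ 179.95    0.22 -177.21] F [ 0.45 -0.49 -1.34] -0.14606835899926696 0.0
```

View pics/m4.png

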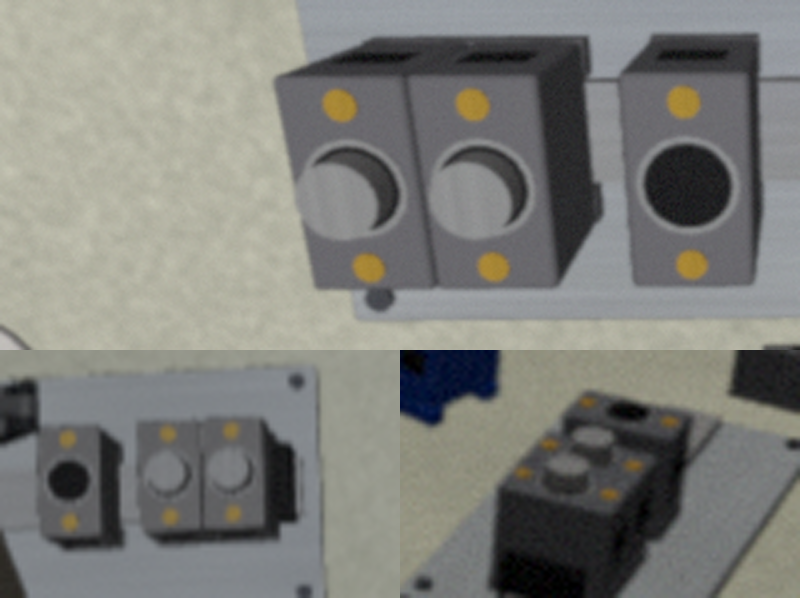

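Not flush: the base is still about one gap away, with its opening at wrist tile (686,185) against bank fuse A at (468,200). I'll measure where it really stands.

```bash
python3 -c "
from h import *
np.set_printoptions(precision=1,suppress=True)
o=load('wrist');t=load('top');s=load('scene')
w=lambda x,y:((x+.5)/2.5-.5,160+(y+.5)/2.5-.5)
q=lambda x,y:(190+(x+.5)/4-.5,185+(y-350+.5)/4-.5)
c=lambda x,y:(360+(x-400+.5)/4-.5,165+(y-350+.5)/4-.5)
for n,z,a,b,d in [('open',75,(686,185),(69,480),(629,411)),('s1',75,(684,102),(68,438),(671,422)),('s2',75,(691,265),(70,521),(588,401)),('A s1',75,(473,105),(167,434),(634,465)),('A s2',75,(494,268),(171,516),(550,443)),('fA',87,(468,200),(167,473),(593,437))]:
  print(n,atz(o,w(*a),z),atz(t,q(*b),z),atz(s,c(*d),z),tri((o,w(*a)),(t,q(*b)),(s,c(*d))))
for n,z,a in [('base top edge +y',75,(753,150)),('base -y edge',75,(630,180)),('bank edge',75,(548,180))]: print(n,atz(o,w(*a),z))
print(sensors.sense()['tool_pos'])
"
```

```text
open [588.3 293.7  75. ] [587.2 290.8  75. ] [586.2 294.4  75. ] [587.4 292.3  75.8]
s1 [564.4 293.   75. ] [611.4 292.1  75. ] [611.1 294.4  75. ] [596.3 295.6  66.9]
s2 [612.8 295.3  75. ] [563.6 289.6  75. ] [561.9 293.6  75. ] [577.  288.3  89.6]
A s1 [568.  235.5  75. ] [614.1 235.6  75. ] [613.7 237.6  75. ] [599.1 236.9  69.1]
A s2 [616.4 238.1  75. ] [566.8 232.1  75. ] [565.3 236.5  75. ] [580.9 233.7  86.5]
fA [591.3 236.5  87. ] [589.6 232.8  87. ] [590.6 233.6  87. ] [590.6 234.6  85.9]
base top edge +y [577.1 312.2  75. ]
base -y edge [587.6 278.   75. ]
bank edge [588.7 254.9  75. ]
[589.8 324.2 150.6]
```

The base tips or springs back when pushed from behind. I'll grip it across its x sides and slide it along the rail instead, tracking its screws by colour.

Call:
{"fn": "play_rows", "kwargs": {"motion": [[[0.2, -3.2, 0, 0, 0, 40], [0.2, -3.2, 0, 0, 0, 40], [0.2, -3.2, 0, 0, 0, 40], [0.2, -3.2, 0, 0, 0, 40], [0.2, -3.2, 0, 0, 0, 40]]], "jaw": 1}}

```text
time: 5.3
tool_pos: [586.6, 290.9, 145.2]
tcp_rot: [-179.8, -0.1, 142.4]
ft_force: [0.9, -0.5, -0.4]
finger_gap: 72.0
grip_force: 0.0
```

Call:
{"fn": "play_rows", "kwargs": {"motion": [[[0, 0, 0, 0, 0, 50], [0, 0, 0, 0, 0, 50], [0, 0, 0, 0, 0, 50], [0, 0, 0, 0, 0, 50], [0, 0, 0, 0, 0, 50]]]}}

```text
time: 5.8
tool_pos: [586.6, 291.0, 145.1]
tcp_rot: [-179.7, 0.1, 99.5]
ft_force: [0.3, 0.3, -0.5]
finger_gap: 85.5
grip_force: 0.0
```

```bash
cat > scr.py <<'E'
from h import *
np.set_printoptions(precision=1,suppress=True)
for n in ('wrist','top','scene'):
    o=cam(n); h=cv2.cvtColor(o['pixels'],cv2.COLOR_RGB2HSV)
    m=cv2.inRange(h,(12,110,80),(30,255,255)); k,_,st,ce=cv2.connectedComponentsWithStats(m)
    L=[(atz(o,ce[i],75),st[i,4]) for i in range(1,k) if st[i,4]>=(4 if n!='wrist' else 30)]
    print(n,[(x[0][:2].round(1),x[1]) for x in L if 500<x[0][0]<680 and 150<x[0][1]<340])
E
python3 scr.py; python3 go.py 587.5 292 24 93
```

```text
wrist [(array([564. , 292.5]), np.int32(119)), (array([612.2, 295.3]), np.int32(122)), (array([567.5, 235.1]), np.int32(101)), (array([615.7, 237.8]), np.int32(100)), (array([569.5, 199. ]), np.int32(90)), (array([617.6, 201.8]), np.int32(88))]
top [(array([614.3, 235.3]), np.int32(4)), (array([616.6, 199.4]), np.int32(5)), (array([610.8, 292.5]), np.int32(7)), (array([566.5, 233. ]), np.int32(7)), (array([568.5, 196.5]), np.int32(6))]
scene [(array([561.5, 292. ]), np.int32(5)), (array([610.2, 294.5]), np.int32(6)), (array([566.3, 233.7]), np.int32(6)), (array([613.7, 236.9]), np.int32(6)), (array([567.4, 197.8]), np.int32(5)), (array([615.3, 202. ]), np.int32(6))]
row [ 0.09  0.12 12.17] [-0.2   0.07  6.99] t 5.95 pos [586.86 291.13 145.75] [-179.79    0.06   99.99] F [-0.38  0.37  0.46] 85.42922113782403 0.0
```

Call:
{"fn": "play_rows", "kwargs": {"motion": [[[0.2, 0.1, 2, 0, 0, 5], [0.2, 0.1, 5, 0, 0, 5], [0.2, 0.1, 9, 0, 0, 5], [0.2, 0.1, 12, 0, 0, 5], [0.2, 0.1, 12, 0, 0, 5]]], "jaw": 1}}

```text
time: 6.45
tool_pos: [583.5, 291.7, 20.9]
tcp_rot: [-179.4, 0.2, 95.1]
ft_force: [-1.4, -0.6, -1.2]
finger_gap: 85.6
grip_force: 0.0
```

```bash
python3 go.py 588 294 24 93.3
```

```text
row [ 0.19  0.46 -0.32] [-0.64  0.22  1.76] t 6.45 pos [583.52 291.67  20.89] [-179.35    0.21   95.06] F [-1.39 -0.59 -1.23] 85.57732874119995 0.0
```

Call:
{"fn": "play_rows", "kwargs": {"motion": [[[0.1, 0.2, 0, 0, 0, 1.5], [0.1, 0.2, 0, 0, 0, 1.5]]]}}

```text
time: 6.65
tool_pos: [592.4, 295.7, 30.6]
tcp_rot: [179.8, -0.1, 93.3]
ft_force: [-0.6, -0.4, 0.0]
finger_gap: 85.5
grip_force: 0.0
```

Call:
{"fn": "play_rows", "kwargs": {"motion": [[[0, 0, 0, 0, 0, 0], [0, 0, 0, 0, 0, 0], [0, 0, 0, 0, 0, 0], [0, 0, 0, 0, 0, 0]]], "jaw": 0.6, "squeeze": 25}}

```text
time: 7.05
tool_pos: [590.6, 295.7, 30.6]
tcp_rot: [180.0, -0.1, 93.4]
ft_force: [-8.2, -1.0, 9.0]
finger_gap: 63.4
grip_force: 27.9
```

```bash
python3 go.py 589.2 272 24 93.3;python3 scr.py
```

```text
row [-2.36 -0.28  0.66] [ 0.03 -0.05  0.05] t 7.05 pos [590.64 295.69  30.65] [179.97  -0.05  93.35] F [-8.21 -0.96  9.04] 63.438260208216775 27.947013080120087
wrist [(array([566.3, 292.2]), np.int32(353)), (array([614.6, 295. ]), np.int32(355))]
top [(array([614.3, 235.3]), np.int32(4)), (array([616.6, 199.4]), np.int32(5)), (array([566.5, 233. ]), np.int32(7)), (array([568.5, 196.5]), np.int32(6))]
scene [(array([564.1, 293.3]), np.int32(6)), (array([612.7, 295.7]), np.int32(7)), (array([565.9, 234.6]), np.int32(7)), (array([613.7, 236.9]), np.int32(6)), (array([567.8, 198.4]), np.int32(6)), (array([615.3, 202. ]), np.int32(6))]
```

Call:
{"fn": "play_rows", "kwargs": {"motion": [[[-0.4, -0.2, 0, 0, 0, 0], [-0.8, -0.2, 0, 0, 0, 0], [-1.2, -0.2, 0, 0, 0, 0], [-1.6, -0.2, 0, 0, 0, 0], [-1.6, -0.2, 0, 0, 0, 0]]]}}

```text
time: 7.7
tool_pos: [591.5, 279.7, 30.8]
tcp_rot: [179.8, -0.1, 93.3]
ft_force: [-0.3, 3.2, 7.5]
finger_gap: 63.3
grip_force: 30.0
```

```bash
python3 scr.py
```

```text
wrist [(array([567. , 276.3]), np.int32(352)), (array([615.4, 279. ]), np.int32(352)), (array([567.1, 235.2]), np.int32(223)), (array([615.7, 238.3]), np.int32(199))]
top [(array([614.3, 235.3]), np.int32(4)), (array([616.6, 199.4]), np.int32(5)), (array([566.5, 233. ]), np.int32(7)), (array([568.5, 196.5]), np.int32(6))]
scene [(array([565.2, 277.6]), np.int32(6)), (array([613.2, 280.1]), np.int32(7)), (array([566.3, 233.7]), np.int32(6)), (array([613.7, 236.9]), np.int32(6)), (array([567.3, 199.1]), np.int32(7)), (array([615.3, 202. ]), np.int32(6))]
```

Sliding well: 40.9 mm centre to centre, so about 5 mm to go.

Call:
{"fn": "play_rows", "kwargs": {"motion": [[[-0.2, 0, 0, 0, 0, 0], [-0.4, 0, 0, 0, 0, 0], [-0.5, 0, 0, 0, 0, 0], [-0.6, 0, 0, 0, 0, 0], [-0.7, 0, 0, 0, 0, 0]]]}}

```text
time: 8.35
tool_pos: [591.7, 274.1, 30.8]
tcp_rot: [179.7, -0.2, 93.3]
ft_force: [-0.0, 11.5, 5.4]
finger_gap: 63.4
grip_force: 29.9
```

```bash
python3 scr.py
```

```text
wrist [(array([567.2, 270.7]), np.int32(347)), (array([615.7, 273.4]), np.int32(353)), (array([567.4, 234.6]), np.int32(286)), (array([615.7, 237.2]), np.int32(287))]
top [(array([614.3, 235.3]), np.int32(4)), (array([616.6, 199.4]), np.int32(5)), (array([566.7, 232.6]), np.int32(6)), (array([568.5, 196.5]), np.int32(6))]
scene [(array([565.3, 272. ]), np.int32(6)), (array([613.2, 274.5]), np.int32(7)), (array([566.3, 233.7]), np.int32(6)), (array([613.7, 236.9]), np.int32(6)), (array([567.8, 198.4]), np.int32(6)), (array([615.3, 202. ]), np.int32(6))]
```

Call:
{"fn": "play_rows", "kwargs": {"motion": [[[0.05, 0, 0, 0, 0, 0], [0.1, 0, 0, 0, 0, 0], [0.1, 0, 0, 0, 0, 0]]]}}

```text
time: 8.8
tool_pos: [591.7, 274.2, 30.8]
tcp_rot: [179.8, -0.1, 93.3]
ft_force: [0.5, 3.9, 8.0]
finger_gap: 63.2
grip_force: 30.2
```

Call:
{"fn": "play_rows", "kwargs": {"motion": [[[0, 0, 0, 0, 0, 0], [0, 0, 0, 0, 0, 0], [0, 0, 0, 0, 0, 0], [0, 0, 0, 0, 0, 0]]], "jaw": 1}}

```text
time: 9.2
tool_pos: [589.6, 272.6, 27.7]
tcp_rot: [-180.0, 0.0, 93.3]
ft_force: [-0.5, -0.4, 0.5]
finger_gap: 85.4
grip_force: 0.0
```

```bash
python3 scr.py; python3 go.py 469.5 -26 130 170.2
```

```text
wrist [(array([567.2, 271.7]), np.int32(375)), (array([615.6, 274.4]), np.int32(379)), (array([567.4, 234.5]), np.int32(298)), (array([615.7, 237.1]), np.int32(305))]
top [(array([614.3, 235.3]), np.int32(4)), (array([616.6, 199.4]), np.int32(5)), (array([566.5, 233. ]), np.int32(7)), (array([568.5, 196.5]), np.int32(6))]
scene [(array([565.3, 272. ]), np.int32(6)), (array([565.4, 234.5]), np.int32(8)), (array([613.2, 274.5]), np.int32(7)), (array([613.7, 236.9]), np.int32(6)), (array([567.8, 198.4]), np.int32(6)), (array([615.3, 202. ]), np.int32(6))]
row [-29.13 -13.73 -10.2 ] [ -0.03  -0.   -76.9 ] t 9.35 pos [589.76 272.73  27.85] [-179.98    0.01   93.3 ] F [-0.23  0.2   0.75] 85.65562713012311 0.0
```

Call:
{"fn": "play_rows", "kwargs": {"motion": [[[0, 0, -4, 0, 0, 0], [0, 0, -9, 0, 0, 0], [0, 0, -12, 0, 0, 0], [0, 0, -12, 0, 0, 0], [0, 0, -12, 0, 0, 0]]]}}

```text
time: 9.85
tool_pos: [590.6, 273.2, 149.3]
tcp_rot: [179.9, -0.0, 93.3]
ft_force: [0.8, 0.2, -1.0]
finger_gap: 85.8
grip_force: 0.0
```

```bash
python3 scr.py; python3 go.py 469.5 -26 130 170.2
```

```text
wrist [(array([567.4, 272.1]), np.int32(120)), (array([615.5, 274.8]), np.int32(119)), (array([567.4, 235.2]), np.int32(107)), (array([615.6, 237.9]), np.int32(104)), (array([569.5, 199.2]), np.int32(91)), (array([617.5, 201.8]), np.int32(92))]
top [(array([614.3, 272.6]), np.int32(5)), (array([614.3, 235.3]), np.int32(4)), (array([616.6, 199.4]), np.int32(5)), (array([566.5, 233. ]), np.int32(7)), (array([568.5, 196.5]), np.int32(6))]
scene [(array([565.3, 272. ]), np.int32(6)), (array([613.2, 274.5]), np.int32(7)), (array([565.6, 233.7]), np.int32(7)), (array([613.7, 236.9]), np.int32(6)), (array([567.8, 198.4]), np.int32(6)), (array([614.7, 202. ]), np.int32(7))]
row [-29.11 -13.62   1.66] [ -0.2   -0.08 -76.89] t 10.0 pos [588.68 272.46 145.88] [-179.81    0.06   93.31] F [0.15 0.21 0.41] 85.15754317605116 0.0
```

Flush: the gap is about 0.9 mm, read as 36.9 against a 36.05 pitch. Next, the tongs.

Call:
{"fn": "play_rows", "kwargs": {"motion": [[[-29, -13.6, 1, 0, 0, -77], [-29, -13.6, 1, 0, 0, -77], [-29, -13.6, 1, 0, 0, -77], [-29, -13.6, 1, 0, 0, -77], [-29, -13.6, 1, 0, 0, -77]]]}}

```text
time: 10.5
tool_pos: [498.0, 46.4, 138.8]
tcp_rot: [-179.9, -0.1, 135.3]
ft_force: [1.1, -0.5, 0.0]
finger_gap: 85.4
grip_force: 0.0
```

```bash
python3 go.py 469.5 -26 130 170.2
```

```text
row [-3.07 -7.15  0.89] [ -0.08  -0.14 -34.92] t 10.5 pos [498.04  46.42 138.76] [-179.88   -0.11  135.28] F [ 1.11 -0.54  0.05] 85.38491913938122 0.0
```

Call:
{"fn": "play_rows", "kwargs": {"motion": [[[-3.0, -7.1, 0.9, 0, 0, -34], [-3.0, -7.1, 0.9, 0, 0, -34], [-3.0, -7.1, 0.9, 0, 0, -34], [-3.0, -7.1, 0.9, 0, 0, -34], [-3.0, -7.1, 0.9, 0, 0, -34]]]}}

```text
time: 11.0
tool_pos: [470.0, -23.6, 130.2]
tcp_rot: [-180.0, -0.1, 169.0]
ft_force: [0.4, -0.6, -0.5]
finger_gap: 85.3
grip_force: 0.0
```

```bash
python3 -c "
from h import *
cam('wrist','pics/w2.png')"; python3 go.py 469.5 -26 20 170.2
```

```text
row [-0.   -0.27 11.04] [-0.   -0.13 -1.4 ] t 11.05 pos [470.22 -23.42 130.42] [-179.99   -0.13  168.8 ] F [ 0.45  0.03 -0.71] 85.28822371926641 0.0
```

View pics/w2.png

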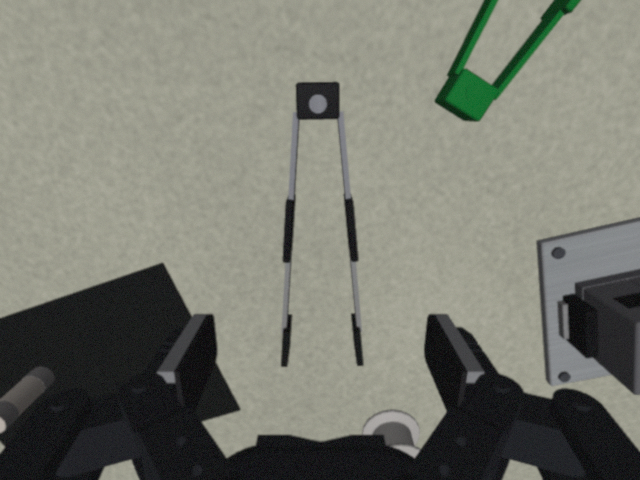

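The wrist view shows the hinge screw at (318,103), paddles at (287,200–262) and (352,198–262), and jaw ends at (285,365) and (360,363). The green look-alike is clear at (468,95).

```bash
python3 -c "
from h import *
np.set_printoptions(precision=1,suppress=True)
o=load('wrist');T,S=load('top'),load('scene')
for n,u in [('hinge',(318,103)),('pLb',(290.5,200)),('pRb',(349,198)),('pLf',(287,262)),('pRf',(355,261)),('jL',(285,364)),('jR',(360,362))]: print(n,atz(o,u,30))
print('tri hinge',tri((o,(318,103)),(T,(310+143.5/5-.5,265+226.5/5-.5)),(S,(240+62.5/3-.5,220+38.5/3-.5))))
"
```

```text
hinge [379.8  -6.3  30. ]
pLb [442.  -39.3  30. ]
pRb [448.8   3.6  30. ]
pLf [490.  -52.7  30. ]
pRf [499.3  -0.1  30. ]
jL [583.1 -75.4  30. ]
jR [593.5 -11.   30. ]
tri hinge [378.9  -8.7  29.4]
```

Call:
{"fn": "play_rows", "kwargs": {"motion": [[[0.1, 0, 4, 0, 0, -1], [0.1, 0, 8, 0, 0, -1], [0.1, 0, 10.5, 0, 0, -1], [0.1, 0, 12, 0, 0, -1], [0.1, 0, 12, 0, 0, -1]]]}}

```text
time: 11.55
tool_pos: [467.1, -22.4, 8.4]
tcp_rot: [-180.0, -0.4, 169.7]
ft_force: [-0.2, 0.3, 0.1]
finger_gap: 85.4
grip_force: 0.0
```

```bash
python3 go.py 469.5 -23 0 170
```

```text
row [-0.26 -0.01  0.83] [-0.01 -0.37 -0.26] t 11.55 pos [467.06 -22.42   8.35] [-179.99   -0.37  169.74] F [-0.16  0.28  0.1 ] 85.41424182404693 0.0
```

Call:
{"fn": "play_rows", "kwargs": {"motion": [[[-0.1, 0, 0.5, 0, 0, 0], [-0.1, 0, 0.9, 0, 0, 0], [-0.1, 0, 0.9, 0, 0, 0]]]}}

```text
time: 11.85
tool_pos: [471.5, -23.4, 3.0]
tcp_rot: [-180.0, 0.0, 169.9]
ft_force: [-0.1, -0.1, -0.1]
finger_gap: 85.5
grip_force: 0.0
```

Call:
{"fn": "play_rows", "kwargs": {"motion": [[[0, 0, 0, 0, 0, 0], [0, 0, 0, 0, 0, 0], [0, 0, 0, 0, 0, 0], [0, 0, 0, 0, 0, 0]]], "jaw": 0.6, "squeeze": 20}}

```text
time: 12.25
tool_pos: [471.3, -23.4, 2.9]
tcp_rot: [-180.0, 0.0, 169.9]
ft_force: [0.3, 0.1, 0.5]
finger_gap: 51.0
grip_force: 0.0
```

Call:
{"fn": "play_rows", "kwargs": {"motion": [[[0, 0, 0, 0, 0, 0], [0, 0, 0, 0, 0, 0], [0, 0, 0, 0, 0, 0]]], "jaw": 0.56}}

```text
time: 12.55
tool_pos: [471.4, -23.5, 3.0]
tcp_rot: [-180.0, 0.0, 169.9]
ft_force: [-1.4, 0.4, 5.3]
finger_gap: 48.1
grip_force: 2.5
```

Call:
{"fn": "play_rows", "kwargs": {"motion": [[[0, 0, -0.3, 0, 0, 0], [0, 0, -0.6, 0, 0, 0], [0, 0, -1.0, 0, 0, 0], [0, 0, -1.5, 0, 0, 0], [0, 0, -1.5, 0, 0, 0]]]}}

```text
time: 13.05
tool_pos: [471.8, -23.5, 18.6]
tcp_rot: [180.0, 0.1, 169.9]
ft_force: [0.2, 0.2, -0.1]
finger_gap: 47.7
grip_force: 0.0
```

```bash
python3 -c "
from h import *
a=cam('wrist')['pixels'];b=cam('scene')['pixels']
m=np.hstack([cv2.resize(a,(400,300)),tile(b,200,180,160,120,2.5)])
cv2.imwrite('pics/m5.png',m[:,:,::-1])"; python3 go.py 387 -284 100 170
```

```text
row [  3.74 -27.13  -8.22] [ 0.    0.03 -0.07] t 13.15 pos [471.28 -23.41  17.86] [180.     0.03 169.93] F [-0.25 -0.45  0.02] 47.724781087556835 0.0
```

View pics/m5.png

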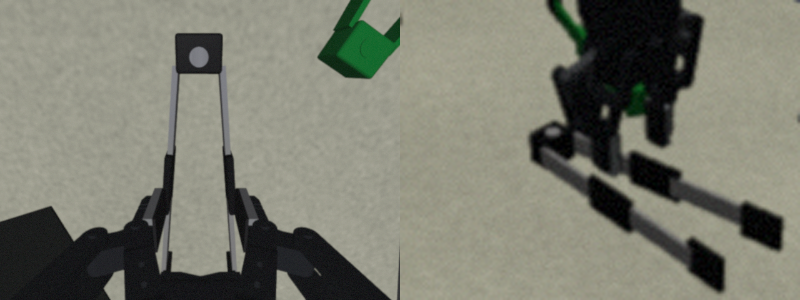

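The tongs are still on the table: the hinge screw is at wrist tile (199,57), and the fingers slipped off because the grip was too high and too light. I'll re-measure, open slightly and go lower.

```bash
python3 -c "
from h import *
np.set_printoptions(precision=1,suppress=True)
o=load('wrist');S=load('scene')
for n,u in [('hinge',(199,57)),('pLb',(170,152)),('pRb',(229,152)),('jL',(171,253)),('jR',(231,253))]: print(n,atz(o,((u[0]+.5)*1.6-.5,(u[1]+.5)*1.6-.5),30))
R,p=tool()
for z in (0,-5,-10,-15):
  for y in (-24-7,24+7): print(z,y,((pix(S,R@np.array([0,y,z])+p)-[200,180]+.5)*2.5-.5+[400,0]))
s=lambda x,y:(200+(x-400+.5)/2.5-.5,180+(y+.5)/2.5-.5)
print([atz(S,s(*u),30) for u in [(553,132),(590,177),(632,205),(632,153),(680,180),(722,262),(782,220)]])
"
```

```text
hinge [380.3  -6.5  30. ]
pLb [439.  -38.3  30. ]
pRb [446.5   3.5  30. ]
jL [528.2 -57.2  30. ]
jR [537.1  -7.   30. ]
0 -31 [608.2 203.6]
0 31 [663.6 170. ]
-5 -31 [608.  198.3]
-5 31 [663.5 164.9]
-10 -31 [607.7 193. ]
-10 31 [663.4 159.7]
-15 -31 [607.5 187.7]
-15 31 [663.4 154.4]
[array([380., -10.,  30.]), array([443.6, -46.2,  30. ]), array([492.2, -59.3,  30. ]), array([452.,  -1.,  30.]), array([504.8, -12.2,  30. ]), array([585.3, -82. ,  30. ]), array([596.9, -15.4,  30. ])]
```

Call:
{"fn": "play_rows", "kwargs": {"motion": [[[0.2, 0, 0, 0, 0, 0], [0.2, 0, 0, 0, 0, 0], [0.2, 0, 1, 0, 0, 0], [0.2, 0, 2, 0, 0, 0], [0.2, 0, 2, 0, 0, 0]]], "jaw": 0.8}}

```text
time: 13.65
tool_pos: [467.2, -22.7, -4.7]
tcp_rot: [-180.0, -0.2, 169.9]
ft_force: [0.5, -0.2, -0.4]
finger_gap: 68.1
grip_force: 0.0
```

Call:
{"fn": "play_rows", "kwargs": {"motion": [[[0, 0, 0.2, 0, 0, 0], [0, 0, 0.4, 0, 0, 0], [0, 0, 0.6, 0, 0, 0], [0, 0, 0.6, 0, 0, 0]]]}}

```text
time: 14.05
tool_pos: [469.1, -23.0, -8.5]
tcp_rot: [-180.0, -0.0, 169.9]
ft_force: [0.7, -0.6, 0.4]
finger_gap: 68.3
grip_force: 0.0
```

Call:
{"fn": "play_rows", "kwargs": {"motion": [[[0, 0, 0, 0, 0, 0], [0, 0, 0, 0, 0, 0], [0, 0, 0, 0, 0, 0]]], "jaw": 0.62}}

```text
time: 14.35
tool_pos: [469.7, -23.1, -7.7]
tcp_rot: [180.0, 0.1, 169.9]
ft_force: [-1.1, 0.6, 5.3]
finger_gap: 53.3
grip_force: 6.0
```

Call:
{"fn": "play_rows", "kwargs": {"motion": [[[0, 0, -0.1, 0, 0, 0], [0, 0, -0.1, 0, 0, 0], [0, 0, -0.1, 0, 0, 0]]], "jaw": 0.6}}

```text
time: 14.65
tool_pos: [469.1, -23.0, -7.4]
tcp_rot: [-180.0, -0.0, 169.9]
ft_force: [0.2, -0.6, 1.5]
finger_gap: 51.6
grip_force: 5.5
```

Call:
{"fn": "play_rows", "kwargs": {"motion": [[[0, 0, -0.5, 0, 0, 0], [0, 0, -1.0, 0, 0, 0], [0, 0, -1.5, 0, 0, 0], [0, 0, -2, 0, 0, 0], [0, 0, -2, 0, 0, 0]]]}}

```text
time: 15.15
tool_pos: [469.9, -23.2, 13.7]
tcp_rot: [-180.0, 0.1, 169.9]
ft_force: [0.2, 0.3, -1.2]
finger_gap: 51.4
grip_force: 5.4
```

```bash
cat > hinge.py <<'E'
# grey hinge screw located in the wrist picture: bright blob inside the black hinge block
from h import *
np.set_printoptions(precision=1,suppress=True)
o=cam('wrist');g=cv2.GaussianBlur(cv2.cvtColor(o['pixels'],cv2.COLOR_RGB2GRAY),(3,3),0)
k,lab,st,ce=cv2.connectedComponentsWithStats((g[:200,220:420]<60).astype(np.uint8))
for i in range(1,k):
    if st[i,4]>200: print('dark blob box',st[i]+[220,0,0,0,0],ce[i]+[220,0])
R,p=tool();c=-o['R'].T@o['t'];print('tool',p,'cam',c,'TCP-cam (tool axes)',R.T@(c-p))
E
python3 hinge.py; python3 go.py 387 -284 100 170
```

```text
dark blob box [ 274   49   90  114 5375] [318.4  84.8]
tool [469.6 -23.1  13.3] cam [386.1  -7.1 180.9] TCP-cam (tool axes) [  84.9    1.1 -167.7]
row [  3.57 -27.13  -8.68] [ 0.    0.07 -0.07] t 15.2 pos [469.65 -23.12  13.26] [180.     0.07 169.93] F [-0.04  0.31 -2.19] 51.222926535379415 5.431656729779206
```

The tongs are lifted (grip 5.4 N, weight felt about 1.3 N). I'll carry them to a pre-approach point behind the fat fuse.

Call:
{"fn": "play_rows", "kwargs": {"motion": [[[0, 0, -1.5, 0, 0, 0], [0, -1, -3, 0, 0, 0], [0.5, -3, -4.5, 0, 0, 0], [1, -5.5, -4.7, 0, 0, 0], [1.5, -8.5, -4.7, 0, 0, 0]]], "jaw": 0.59}}

```text
time: 15.7
tool_pos: [439.8, -104.6, 60.4]
tcp_rot: [-180.0, 0.1, 170.0]
ft_force: [0.3, -0.9, -1.9]
finger_gap: 50.5
grip_force: 5.6
```

Call:
{"fn": "play_rows", "kwargs": {"motion": [[[0.5, -3, 0, 0, 0, 0], [1, -6, 0, 0, 0, 0], [1.5, -9, 0, 0, 0, 0], [2, -12, 0, 0, 0, 0], [2.4, -15, 0, 0, 0, 0]]]}}

```text
time: 16.2
tool_pos: [388.9, -248.6, 59.5]
tcp_rot: [180.0, -0.0, 169.9]
ft_force: [-0.1, 0.2, -2.0]
finger_gap: 50.3
grip_force: 5.6
```

Call:
{"fn": "play_rows", "kwargs": {"motion": [[[0.1, -1.8, 0, 0, 0, 0], [0.2, -3, 0, 0, 0, 0], [0.2, -3.6, 0, 0, 0, 0], [0.2, -3.6, 0, 0, 0, 0]]]}}

```text
time: 16.6
tool_pos: [381.3, -282.8, 59.5]
tcp_rot: [180.0, -0.0, 169.9]
ft_force: [-0.3, 0.7, -1.7]
finger_gap: 50.6
grip_force: 5.6
```

```bash
python3 go.py 382 -283.5 12 170; python3 hinge.py
python3 -c "
from h import *
a=cam('scene')['pixels'];b=cam('top')['pixels']
m=np.hstack([tile(a,130,260,200,150,2),tile(b,390,180,133,100,3)[:300,:399]])
cv2.imwrite('pics/m6.png',m[:,:,::-1])"
```

```text
row [-0.08 -0.06  4.75] [ 0.01 -0.01 -0.1 ] t 16.6 pos [ 381.32 -282.82   59.5 ] [179.99  -0.01 169.9 ] F [-0.28  0.67 -1.7 ] 50.57346447060425 5.566831680480391
dark blob box [ 276   50   87  108 5168] [318.6  85.8]
tool [ 381.4 -282.2   59.4] cam [ 297.8 -266.8  226.8] TCP-cam (tool axes) [  85.1    0.6 -167.3]
```

Call:
{"fn": "play_rows", "kwargs": {"motion": [[[0, 0, 1.5, 0, 0, 0], [0, 0, 3, 0, 0, 0], [0, 0, 4.2, 0, 0, 0], [0, 0, 4.7, 0, 0, 0], [0, 0, 4.7, 0, 0, 0]]]}}

```text
time: 17.25
tool_pos: [380.9, -281.9, 11.8]
tcp_rot: [179.9, -0.1, 170.0]
ft_force: [-0.7, -0.1, -1.4]
finger_gap: 50.4
grip_force: 5.6
```

Call:
{"fn": "play_rows", "kwargs": {"motion": [[[-1, 0, 0, 0, 0, 0], [-2, 0, 0, 0, 0, 0], [-3, 0, 0, 0, 0, 0], [-3, 0, 0, 0, 0, 0]]]}}

```text
time: 17.65
tool_pos: [413.0, -288.7, 13.5]
tcp_rot: [-179.9, 0.1, 170.0]
ft_force: [0.7, 0.3, -1.0]
finger_gap: 50.3
grip_force: 5.6
```

```bash
python3 go.py 465.8 -298.2 12 170; 
python3 -c "
from h import *
a=cam('scene')['pixels'];b=cam('top')['pixels'];c=cam('wrist')['pixels']
f=lambda x:np.clip(255*(x/255.)**0.5,0,255).astype(np.uint8)
m=np.vstack([np.hstack([tile(a,150,270,160,120,2.5),tile(b,430,190,133,100,3)[:300,:399],np.zeros((300,1,3),np.uint8)]),np.hstack([cv2.resize(c,(400,300)),tile(a,200,320,80,60,5)])])
cv2.imwrite('pics/m6.png',f(m)[:,:,::-1])"
```

```text
row [-5.37 -0.01  0.16] [-0.05  0.11 -0.03] t 17.65 pos [ 412.96 -288.7    13.47] [-179.95    0.11  169.97] F [ 0.69  0.34 -1.01] 50.27329085543595 5.568932819296606
```

View pics/m6.png

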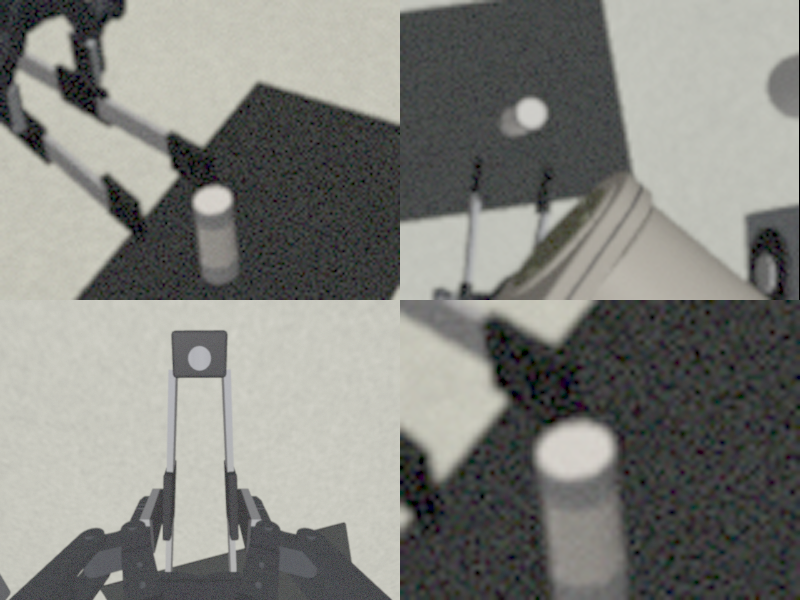

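The tongs are horizontal with the jaws just short of the fat fuse: jaw tips at top tile (477,160) and (546,168), fuse top at (531,113). I'll check the lateral alignment.

```bash
python3 -c "
from h import *
np.set_printoptions(precision=1,suppress=True)
T=load('top');S=load('scene');t=lambda x,y:(430+(x-400+.5)/3-.5,190+(y+.5)/3-.5);s=lambda x,y:(150+(x+.5)/2.5-.5,270+(y+.5)/2.5-.5)
L,R=atz(T,t(477,160),50),atz(T,t(546,168),50);F=atz(T,t(531,113),61)
print(L,R,(L+R)/2,F)
print('scene',tri((S,s(212,199)),(T,t(531,113))), 'jaw tips scene',atz(S,s(213,153),50),atz(S,s(141,208),50))
m=(L+R)/2;d=F-m;u=np.array([.985,-.174]);print('along',d[:2]@u,'left',d[:2]@[.174,.985],'pred tip',np.array([413,-288.7])+122*u)
"
```

```text
[ 534.2 -277.9   50. ] [ 528.4 -330.1   50. ] [ 531.3 -304.    50. ] [ 569.2 -316.6   61. ]
scene [ 569.1 -316.3   62. ] jaw tips scene [ 536.1 -277.4   50. ] [ 530.3 -335.    50. ]
along 39.52045187535942 left -5.861253409252118 pred tip [ 533.2 -309.9]
```

Call:
{"fn": "play_rows", "kwargs": {"motion": [[[-1, -0.3, 0, 0, 0, 0], [-2.2, -0.3, 0, 0, 0, 0], [-3.5, -0.3, 0, 0, 0, 0], [-4.7, -0.3, 0, 0, 0, 0], [-5.4, -0.3, 0, 0, 0, 0]]]}}

```text
time: 18.3
tool_pos: [464.7, -300.8, 12.8]
tcp_rot: [-180.0, 0.0, 169.9]
ft_force: [0.6, 0.1, -0.9]
finger_gap: 50.4
grip_force: 5.6
```

```bash
cat > fuse.py <<'E'
# bright fuse top in the top view (white on black mat)
from h import *
o=cam('top');g=cv2.cvtColor(o['pixels'],cv2.COLOR_RGB2GRAY)[195:265,405:500]
k,_,st,ce=cv2.connectedComponentsWithStats((g>130).astype(np.uint8))
print([(st[i,4],(ce[i]+[405,195]).round(1),atz(o,ce[i]+[405,195],61).round(1)) for i in range(1,k) if 10<st[i,4]<400])
E
python3 fuse.py; python3 go.py 467 -299 13 170
```

```text
[(np.int32(22), array([416.1, 201.9]), array([ 627.4, -187.4,   61. ])), (np.int32(60), array([473.2, 227.4]), array([ 569.2, -316.2,   61. ]))]
row [-0.14  0.22 -0.01] [-0.02  0.07 -0.07] t 18.35 pos [ 465.22 -300.91   12.92] [-179.98    0.07  169.93] F [-0.01  0.28  0.28] 49.967872897318884 5.56504029140342
```

Call:
{"fn": "play_rows", "kwargs": {"motion": [[[0, 0, 0, 0, 0, 0], [0, 0, 0, 0, 0, 0], [0, 0, 0, 0, 0, 0]]], "jaw": 0.5, "squeeze": 35}}

```text
time: 18.65
tool_pos: [463.0, -300.2, 12.5]
tcp_rot: [180.0, -0.0, 169.9]
ft_force: [-0.5, 0.4, -1.3]
finger_gap: 43.0
grip_force: 6.8
```

Call:
{"fn": "play_rows", "kwargs": {"motion": [[[0, 0, 0, 0, 0, 0], [0, 0, 0, 0, 0, 0], [0, 0, 0, 0, 0, 0], [0, 0, 0, 0, 0, 0], [0, 0, 0, 0, 0, 0]]], "jaw": 0.35}}

```text
time: 19.15
tool_pos: [463.6, -300.4, 12.8]
tcp_rot: [-180.0, 0.0, 169.9]
ft_force: [-0.9, -0.4, -0.1]
finger_gap: 37.7
grip_force: 38.0
```

```bash
python3 fuse.py
```

```text
[(np.int32(21), array([416., 202.]), array([ 627.2, -187.2,   61. ])), (np.int32(58), array([474.9, 227.5]), array([ 568.8, -320.1,   61. ]))]
```

Call:
{"fn": "play_rows", "kwargs": {"motion": [[[0, 0, -1, 0, 0, 0], [0, 0, -2.2, 0, 0, 0], [0, 0, -3.6, 0, 0, 0], [0, 0, -5, 0, 0, 0], [0, 0, -6.5, 0, 0, 0]]]}}

```text
time: 19.7
tool_pos: [463.8, -300.5, 79.5]
tcp_rot: [-180.0, 0.0, 169.9]
ft_force: [-0.5, -0.6, -1.5]
finger_gap: 37.2
grip_force: 37.6
```

Call:
{"fn": "play_rows", "kwargs": {"motion": [[[0, 0, -1.5, 0, 0, 0], [0, 0, -3, 0, 0, 0], [0, 0, -5, 0, 0, 0], [0, 0, -7, 0, 0, 0], [0, 0, -8.8, 0, 0, 0]]]}}

```text
time: 20.2
tool_pos: [463.7, -300.4, 167.6]
tcp_rot: [-180.0, 0.0, 169.9]
ft_force: [0.6, -0.8, -2.0]
finger_gap: 37.4
grip_force: 37.7
```

```bash
python3 fuse.py; python3 go.py 488 291 166 170
```

```text
[(np.int32(21), array([416., 202.]), array([ 627.2, -187.2,   61. ])), (np.int32(77), array([495.1, 216.7]), array([ 594. , -366.1,   61. ])), (np.int32(61), array([452.6, 263. ]), array([ 487.3, -268.5,   61. ]))]
row [ 8.1  58.74  0.32] [-0.15  0.28 -0.07] t 20.25 pos [ 465.1  -301.55  171.18] [-179.85    0.28  169.93] F [ 1.3  -0.32  1.09] 37.32764037327512 37.68715560436249
```

Call:
{"fn": "play_rows", "kwargs": {"motion": [[[0.3, 2, 0, 0, 0, 0], [0.8, 5.5, 0, 0, 0, 0], [1.3, 9.5, 0, 0, 0, 0], [1.9, 13.5, 0, 0, 0, 0], [2.5, 17.5, 0, 0, 0, 0]]]}}

```text
time: 20.75
tool_pos: [469.2, -122.2, 165.7]
tcp_rot: [180.0, 0.0, 169.9]
ft_force: [1.1, 0.4, -2.1]
finger_gap: 37.5
grip_force: 37.7
```

Call:
{"fn": "play_rows", "kwargs": {"motion": [[[0.6, 4, 0, 0, 0, 0], [1.1, 8, 0, 0, 0, 0], [1.7, 12, 0, 0, 0, 0], [2.2, 16, 0, 0, 0, 0], [2.8, 20, 0, 0, 0, 0]]]}}

```text
time: 21.25
tool_pos: [476.7, 79.8, 165.9]
tcp_rot: [180.0, 0.0, 169.9]
ft_force: [-0.5, -0.1, -1.3]
finger_gap: 38.1
grip_force: 37.7
```

Call:
{"fn": "play_rows", "kwargs": {"motion": [[[0.6, 4, 0, 0, 0, 0], [1.1, 8, 0, 0, 0, 0], [1.6, 11.5, 0, 0, 0, 0], [2.0, 14.5, 0, 0, 0, 0], [2.3, 17, 0, 0, 0, 0]]]}}

```text
time: 21.75
tool_pos: [483.6, 251.4, 165.6]
tcp_rot: [180.0, -0.0, 170.0]
ft_force: [0.7, -0.8, -1.4]
finger_gap: 37.8
grip_force: 37.7
```

```bash
python3 go.py 485.3 292.4 165 170
```

```text
row [0.54 4.07 0.07] [ 0.01 -0.01 -0.01] t 21.75 pos [483.58 251.41 165.64] [179.99  -0.01 169.99] F [ 0.7  -0.79 -1.38] 37.82053066674579 37.66080021858215
```

Call:
{"fn": "play_rows", "kwargs": {"motion": [[[0.2, 1.8, 0, 0, 0, 0], [0.4, 3.2, 0, 0, 0, 0], [0.5, 4, 0, 0, 0, 0], [0.5, 4, 0, 0, 0, 0], [0.5, 4, 0, 0, 0, 0]]]}}

```text
time: 22.25
tool_pos: [486.2, 289.1, 165.5]
tcp_rot: [-180.0, -0.0, 169.9]
ft_force: [-0.0, 0.4, -2.2]
finger_gap: 37.9
grip_force: 37.7
```

Call:
{"fn": "play_rows", "kwargs": {"motion": [[[0, 0, 0, 0, 0, 0], [0, 0, 0, 0, 0, 0], [0, 0, 0, 0, 0, 0], [0, 0, 0, 0, 0, 0], [0, 0, 0, 0, 0, 0]]]}}

```text
time: 22.75
tool_pos: [486.1, 289.7, 165.7]
tcp_rot: [180.0, 0.0, 169.9]
ft_force: [0.1, 1.3, -1.6]
finger_gap: 37.8
grip_force: 37.7
```

```bash
python3 scr.py; python3 go.py 485.3 292.4 165 170; python3 -c "
from h import *
T=cam('top');S=cam('scene')
for n,o in(('top',T),('scene',S)):
    u,v=pix(o,[590.5,272.7,213 if n=='top' else 184]).astype(int);print(n,u,v)
    g=cv2.cvtColor(o['pixels'],cv2.COLOR_RGB2GRAY)[v-30:v+30,u-30:u+30]
    k,_,st,ce=cv2.connectedComponentsWithStats((g>110).astype(np.uint8) if n=='top' else (g>95).astype(np.uint8))
    print([(st[i].tolist(),(ce[i]+[u-30,v-30]).round(1),atz(o,ce[i]+[u-30,v-30],213 if n=='top' else 184).round(1)) for i in range(1,k) if st[i,4]>15])
"
```

```text
wrist [(array([568.1, 272.3]), np.int32(81)), (array([568.7, 197.8]), np.int32(31)), (array([616.3, 275.1]), np.int32(67))]
top [(array([614.3, 235.3]), np.int32(4)), (array([616.6, 199.4]), np.int32(5)), (array([566.2, 269.4]), np.int32(7)), (array([566.5, 233. ]), np.int32(7)), (array([568.5, 196.5]), np.int32(6))]
scene [(array([565.3, 272. ]), np.int32(6)), (array([613.8, 274.6]), np.int32(6)), (array([566.3, 233.7]), np.int32(6)), (array([613.7, 236.9]), np.int32(6)), (array([567.3, 199.1]), np.int32(7)), (array([615.3, 202. ]), np.int32(6))]
row [0.13 0.24 0.07] [-0.    0.   -0.07] t 22.9 pos [486.11 289.81 165.68] [-180.      0.    169.93] F [ 0.07 -0.31 -2.69] 37.46848199832701 37.65914976596832
top 200 204
[([0, 0, 60, 60, 2485], array([196.8, 197. ]), array([606.8, 280.1, 213. ])), ([56, 37, 4, 8, 25], array([227.8, 214.5]), array([571.3, 216.5, 213. ]))]
scene 420 137
[([0, 0, 60, 60, 2140], array([416.5, 140.8]), array([591.1, 251.9, 184. ]))]
```

```bash
python3 -c "
from h import *
for n,zz in(('top',213),('scene',213)):
    o=cam(n);a=o['pixels'].astype(int).mean(2);b=cv2.imread(f'pics/{n}0.png').astype(int).mean(2)
    u,v=pix(o,[590.5,270,zz]).astype(int);r=14
    print(n,u,v);print((a-b)[v-r:v+r+(16 if n=='scene' else 0):2,u-r:u+r:2].astype(int));print(a[v-r:v+r:4,u-r:u+r:4].astype(int))
"
```

```text
top 201 204
[[   9    9    8   10   10    9    9    9    8    9   10    8    9    9]
 [   8    8    8    8    8    9    8    7    7    9    8    9    8    8]
 [  10    9    9    7    8    6    8    8    7    8    8    9    8    9]
 [  10    9    8    7    4  -14   -6    8    8    8    7    9    8    8]
 [   8    8    8    9    1  -87  -91  -18    8    8    9    8   -4    5]
 [   7   10    8    7    0  -98  -26   15   28   13    5    3  -88  -61]
 [   9    7    8    8  -23  -42   34   39   40   37  -19  -15 -105 -117]
 [   7    7    8    9  -51    9   54   67   76   73   21  -50  -74  -93]
 [   8    8    8    7  -66   -1   53   78   78   73  -11  -63  -71  -79]
 [   9   10    7    4  -92  -69   27   77   75   47  -35  -64  -74  -85]
 [   7    8    8    0 -103 -114  -78   22    9  -16  -15  -67  -80  -78]
 [   9   10    6   -8 -107 -120  -93   43   25    5    7  -52  -93  -78]
 [  10    9    8    0  -69 -105  -67   39   70   85   33    0   17  -83]
 [   8    9    7    6  -46  -32   -9   29   95  103   81   43   49  -64]]
[[145 144 147 145 143 146 142]
 [136 135 134 135 133 133 133]
 [1
[... 1291 characters left out ...]
18 -125 -131 -122 -100 -131 -133  -52    6]
 [ -24 -111 -137 -135 -127 -130 -131 -119 -120  -77  -85 -106  -52    3]
 [  -5  -24  -68  -92 -133 -132 -134 -136 -110  -28    5   -7   -1    5]
 [   3    2    1   -9  -82 -111 -118 -126 -103  -17    5    2   -2    0]
 [   2    4    0  -11  -81  -93  -88  -96  -90   -3   -2    2   -1    5]
 [   3    4    4  -19  -87  -84  -95  -96  -82   -4    3    2    0    0]
 [   3    4    3    0  -35  -68  -79  -75  -40    5    2    5    7    0]]
[[127 103  81  68  70  69  63]
 [139 135 140 135 133 125 102]
 [136 134 137 137 138 135 132]
 [135 136 138 143 141 131 132]
 [ 57 104 125 127 138 118 144]
 [ 53  10  37  45  43  16  34]
 [ 46  14   7   1   9  13  26]]
```

The fuse top sits at top (202,204), where it is expected over the opening and between the jaws. The base is still flush.

```bash
python3 -c "
from bench import job
print(job.hand_in())"
```

```text
the job is handed in; nothing more can be done
None
```

I handed the job in with the loose base flush (about 0.9 mm gap measured) and the fat fuse held upright in the tongs about 8 cm above its opening; the slim fuse and spool weren't disturbed, and I got no verdict back.

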